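Fetch the auxiliary lens from the accessory tray

ROBOT

A 6-joint arm with a two-finger parallel gripper is mounted at the origin on the work surface. World frame = base frame: x ahead of the robot, y to its left, z up, the work surface at z = 0. Lengths are in m, angles in rad, forces in N, time in s.
With the tool pointing down it reaches from about 0.25 to 0.775 m from the base axis. Payload 4 kg.
Tool frame: the origin (TCP) lies on the front face of the gripper's body, between the roots of the fingers; the fingertips stand 97 mm ahead of it and the grasp point (between the pads) lies 78 mm ahead of it (manip.nose_length is the distance from the TCP to the fingertips, in m); z points along the fingers, y is the line along which they close (so a half turn about z gives the same grasp; the last joint's range is limited). The gripper opens to 94 mm and grips with 3 to 60 N. Pads are 16 mm wide; open, the fingers measure 119 mm over their backs; the gripper's body (75 mm by 177 mm) begins 78 mm behind the grasp point.
Start: joints at [-1.412, 0.087, 1.371, -0, 1.684, -0.103], TCP at [0.142, -0.531, 0.303] pointing down, gripper open.
Joint ranges: [-3.1, 3.1], [-0.76, 2.03], [0.27, 2.55], [-1.08, 4.22], [0.17, 2.65], [-2.57, 2.57]. Speed limits (rad/s): [2.79, 2.79, 3.14, 3.14, 3.14, 3.14].

INTERFACE

Orientations are given as a 3x3 rotation matrix whose columns are the frame's x, y, z axes.
In Python, from station import manip, optics gives the robot as it stands.
- The arm moves only by the shell command python3 -m handwheel 'ROWS'. ROWS is text: rows parted by semicolons, each of 7 numbers parted by spaces: the shift along the tool's x, y, z in mm, then the turn, a rotation vector about the tool's x, y, z in degrees, then the closure, from 0 (fully open) to 1 (shut). A call has 1 to 10 rows; each row is the pose to reach, as a shift and turn from the pose commanded when the call began, along the tool's axes at that moment; what a row does not reach only later rows make up. A row lasts 1/12 s, in which the tool goes at most 41.7 mm and 7.16 degrees, less where a joint would pass 70% of its speed; a pose out of reach is approached as far as the arm can. A call with a gripper value outside its range is refused whole. The fingers move at their own pace and stop on an object; the grip force is fixed at half the most. Time passes only in rows, so rows that repeat a pose let the fingers close. It gives the time, the measured TCP pose, the force, the opening and the grip force at its end, in the units of the state.
- manip.get_obs(): the state, without advancing time (a new reading comes with each control period).
- optics.camera(name): name is "scene" or "side" or "wrist"; returns the picture (480x640x3 uint8, red, green, blue); there is no depth.
- optics.calibration(name): a dict with "vertical_fov" (degrees; the focal length in pixels is half the picture's height over the tangent of half this angle, whatever the lens; pixels are square), "cx", "cy" (the principal point, pixels), "R" (3x3) and "t" (3): a world point X has camera coordinates R X + t. Camera axes: x right, y down, z forward; pixel columns grow to the right and rows downward; lengths in m; the calibration is good to about 2 mm. A picture is of the moment at which its call begins: read the wrist's pose just before it. calibration takes no time and is no camera call; for the wrist camera it gives the pose at the moment of the call.
- manip.job_done(): hands the job in; it is judged then, once.
The state is a dict: "t": time; "q": joint angles; "joint_velocities": joint speeds; "tau": joint torques, N m; "position": TCP position; "orientation": TCP orientation; "force": force on the tool from outside, world axes, zero at the start; "ft_torque": the same for the moment, N m; "finger_gap": finger opening in m; "grip_force": force on a finger pad.
Only numpy, scipy, OpenCV 4.12 (cv2) and the standard library are available. Lean on these libraries where they do the work, as an engineer would, in place of code of your own. Each camera call takes 0.05 s, during which the arm holds its last target. There are 200 camera calls.

TASK

Get the auxiliary lens ready for a lens change: pull the rack's upper tray out until it meets its stop, without wrenching it, then swing the lid of the black lens case in it up and past vertical so that it stays open. Then lift the lens out and set it down gently, upright and wholly on the blue mat. Leave the tray out at its stop with the open case and the orange slide box still in it for the lens that comes off, and do not shift or knock over the bottle or the beaker.

Things in the scene. Friction and masses are not known exactly. Their poses are not given: they have to be found in the camera images.
- tray_handle (a point): Middle of the upper tray's handle: dark steel bar 10 mm thick, 110 mm long across the rack, centre line 40 mm in front of the tray's front face (35 mm free between bar and face), open above and below. +x points into the rack, y along the bar, z up. The tray floor is 15 mm below this point; the tray's walls rise 18 mm above the floor, the front one is 6 mm thick.
- tray (a joint): How far the upper of two trays of the white, open-fronted rack (300 x 300 x 126 mm, fixed on the bench) is out, in m: 0 shut, grows as it comes out along the handle's -x. It may start slightly ajar. Runners drag with about 4 N, no catch. How far it goes to its firm stop is not marked (150 to 220 mm): feel for it slowly; over 50 N is wrenching.
- case: Black clamshell lens case, loose on the tray floor in its left or right half, 84 x 84 mm, base 26 mm high, 49 mm high with the lid shut; about 0.7 kg with lens. Origin: centre of its underside. +x points from the lip at the front to the hinge; the hinge axis runs along y, 42 mm behind the origin and 26 mm above it. Its grey insert has a round recess 60 mm wide, floor at 9 mm, top at 21 mm.
- lid (a joint): Angle of the case's lid in rad: 0 shut, grows as the lip end swings up and back; 1.85 fully open. The lid (70 g, 23 mm deep, no latch) swings freely: let go early it drops shut; from about vertical on (its weight is behind the hinge from 1.3 rad) it falls open by itself and stays there.
- lid_lip (a point): Middle of the outer edge of the lid's grey lip: 50 mm wide, 3 mm thick, rising outwards at 45 degrees from the lid's front rim (84 mm from the hinge axis) to here (97 mm from the axis, 13 mm above the rim plane). With the lid shut the rim is 26 mm above the tray floor, and tilted fingertips can get under the lip from the front; the tray's front wall is about 55 mm in front of the rim.
- lens: Auxiliary microscope lens: aluminium cylinder 56 mm across, 34 mm high, with a black band, glass on top, about 0.22 kg, standing loosely in the recess of the shut case; it stands 17 mm above the base's rim. Origin: centre of its underside, +z up through the glass.
- mat: Blue mat lying fixed on the bench to the left or the right in front of the rack, 160 x 160 x 4 mm. Origin: centre of its underside; the lens goes on it.
- slidebox: Orange and yellow box for slides, 98 x 82 x 32 mm, loose in the other half of the tray. Origin: centre of its underside. To stay in the tray.
- beaker: Empty clear plastic beaker, 72 mm across, 85 mm high, loose on the bench on the other side from the mat. Origin: centre of its underside. To be left alone.
- bottle: Lab bottle with blue cap, 80 mm across, 165 mm high, loose on the bench beside the rack. Origin: centre of its underside. To be left alone.
There are look-alikes about, which are no part of the job. What is meant by the mat is not green, and is the smaller of those in its own colour.

How it is judged:
On the way, in this order (a step that is already met when the one before it is completed fails the run):
1. the upper tray is out at its stop (within 4 mm), the lid still shut (value of joint tray above 0.191 m and value of joint lid below 0.1 rad), for 0.2 s.
2. the lid is past vertical and stays (beyond 1.65 rad), the tray still out, the lens still in the case (value of joint lid above 1.65 rad and value of joint tray above 0.187 m and distance between lens and case below 0.018 m), for 0.3 s.
At the end, for the whole second after the job is handed in: The lens stands upright (within 6 degrees), at rest and wholly on the mat; the tray is within 8 mm of its stop; the case's lid is open beyond 1.65 rad; the case and the slide box lie flat on the tray floor (value of joint tray above 0.187 m and value of joint lid above 1.65 rad and x of lens in the frame of mat between -0.053 and 0.053 m and y of lens in the frame of mat between -0.053 and 0.053 m and z of lens in the frame of mat below 0.008 m and angle between each of lens, case, slidebox's own z axis and vertical below 0.1 rad and linear speed of lens below 0.02 m/s and z of each of case, slidebox in the frame of tray_handle below -0.009 m and x of each of case, slidebox in the frame of tray_handle above 0.03 m); the robot touches nothing.
It fails at once if the tray is wrenched: more than 50 N between the robot and the tray (contact force between any of the fingers, the arm and tray above 50 N).
It fails at once if the lens is dropped or slammed onto the mat (over 60 N, or faster than 0.3 m/s within 20 mm of it) (contact force between lens and mat above 60 N or (horizontal distance between lens and mat below 0.09 m and z of lens in the frame of mat below 0.02 m and linear speed of lens above 0.3 m/s)).
It fails at once if the bottle is shifted by more than 20 mm or knocked over (distance of bottle from where it was at the start of the episode above 0.02 m or angle between bottle's own z axis and vertical above 0.3 rad).
It fails at once if the beaker is shifted by more than 20 mm or knocked over (distance of beaker from where it was at the start of the episode above 0.02 m or angle between beaker's own z axis and vertical above 0.3 rad).
It also fails if it takes over 64 s, if anything falls off the work surface, if the arm or the gripper's body presses on something with over 40 N, if the wrist force passes 120 N, or if a joint passes its speed limit or range.

## Working session

There is one attempt and no reset: what is moved stays moved. The work goes in short steps, Python scripts to look and compute and a shell command to move; the robot and the scene stay as the last step left them, time stands still between calls to the robot, and variables do not carry over. Pictures are saved under pics/ and viewed, at most 10 in all, crops included, and the job is handed in when it is done.

```bash
ls; mkdir -p pics
python3 - <<'E'
from station import manip, optics
import cv2, numpy as np
np.set_printoptions(precision=4,suppress=True)
for n in ("scene","side"):
    im=optics.camera(n); cv2.imwrite(f"pics/{n}0.png",im[:,:,::-1]); c=optics.calibration(n); print(n,c)
o=manip.get_obs(); print(o)
E
```

```text
pics
scene {'vertical_fov': 44.00729239075179, 'cx': 311.51056446736635, 'cy': 234.71059401415476, 'R': array([[ 0.588 ,  0.8087, -0.0113],
       [ 0.6023, -0.4472, -0.6612],
       [-0.5398,  0.382 , -0.7501]]), 't': array([-0.2482, -0.3615,  1.7633])}
side {'vertical_fov': 43.61716591998834, 'cx': 315.9532662096005, 'cy': 245.9034249011584, 'R': array([[ 0.934 , -0.357 ,  0.0177],
       [-0.2163, -0.604 , -0.767 ],
       [ 0.2845,  0.7125, -0.6414]]), 't': array([-0.6023,  0.1255,  1.4565])}
{'t': 0.1, 'q': array([-1.4121,  0.0879,  1.3721, -0.    ,  1.6836, -0.1031]), 'joint_velocities': array([ 0.0012, -0.0021, -0.0021,  0.0007, -0.0018,  0.0006]), 'tau': array([  0.0025, -34.1251, -30.3303,   0.0721,   0.0304,  -0.0001]), 'position': array([ 0.1423, -0.531 ,  0.3016]), 'orientation': array([[ 0.9659,  0.2588, -0.0003],
       [ 0.2588, -0.9659,  0.002 ],
       [ 0.0002, -0.002 , -1.    ]]), 'force': array([-0.1322, -0.0194,  0.5629]), 'ft_torque': array([-0.0095,  0.0413, -0.0349]), 'grip_force': 0.0, 'finger_gap': 0.09348779841385997}
```

View pics/scene0.png

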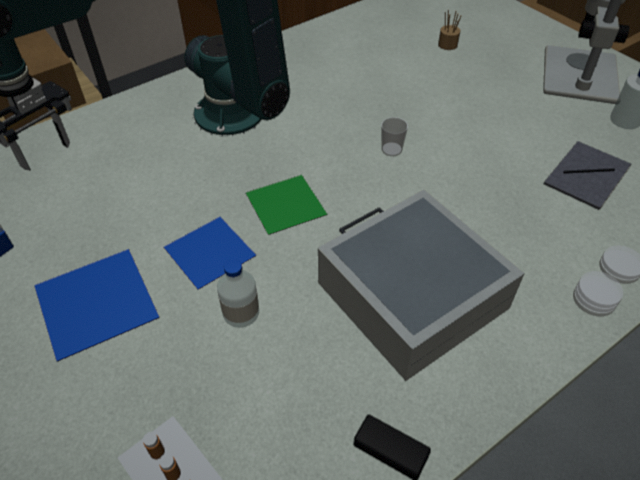

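View pics/side0.png

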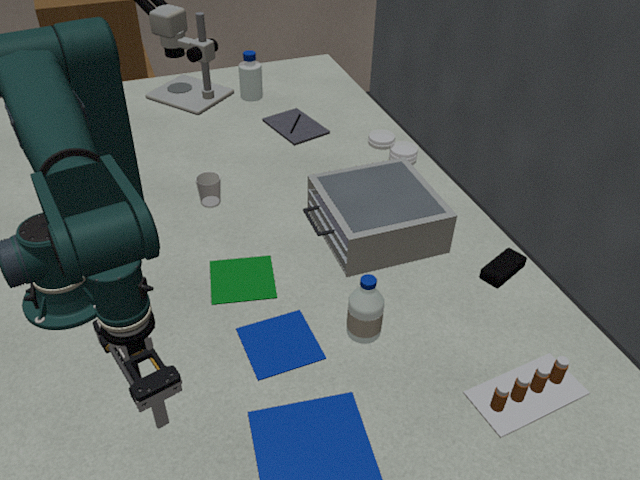

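Scene view: the small blue mat is at (210,250), and the handle bar runs (342,230)-(381,211) on the rack. Things that could be confused with the mat are the larger blue mat (97,303) and the green mat (287,204). The bottle is at (238,295), with another bottle far off at (628,100); the beaker is at (393,137). Side view: mat (280,343), handle (319,221), bottle (365,312), beaker (208,190). I choose the small blue mat and the front rack.

```bash
cat > h.py <<'E'
import cv2, numpy as np
from station import manip, optics
np.set_printoptions(precision=4,suppress=True)
def ray(n,p,c=None):
    c=c or optics.calibration(n); f=240/np.tan(np.radians(c["vertical_fov"]/2)); R=np.array(c["R"]);t=np.array(c["t"])
    d=R.T@np.array([(p[0]-c["cx"])/f,(p[1]-c["cy"])/f,1]); return -R.T@t, d/np.linalg.norm(d)
def onz(n,p,z,c=None):
    o,d=ray(n,p,c); return o+d*(z-o[2])/d[2]
def tri(obs):  # list of (o,d)
    A=sum(np.eye(3)-np.outer(d,d) for o,d in obs); b=sum((np.eye(3)-np.outer(d,d))@o for o,d in obs)
    return np.linalg.solve(A,b)
def proj(n,X,c=None):
    c=c or optics.calibration(n); f=240/np.tan(np.radians(c["vertical_fov"]/2)); x=np.array(c["R"])@X+c["t"]
    return np.array([c["cx"]+f*x[0]/x[2],c["cy"]+f*x[1]/x[2]])
E
python3 - <<'E'
from h import *
for n in ("scene","side"):
    im=cv2.imread(f"pics/{n}0.png"); hsv=cv2.cvtColor(im,cv2.COLOR_BGR2HSV)
    m=cv2.inRange(hsv,(105,150,60),(125,255,255))
    for c in cv2.findContours(m,0,2)[0]:
        a=cv2.contourArea(c)
        if a<100: continue
        b=cv2.boxPoints(cv2.minAreaRect(c)); M=cv2.moments(c); 
        q=cv2.approxPolyDP(c,0.05*cv2.arcLength(c,True),True)[:,0]
        print(n,a,'corners',[onz(n,p,.004)[:2].round(3).tolist() for p in q])
tp={"scene":[(425,192),(319,250),(410,345),(522,272)],"side":[(400,162),(308,192),(345,246),(455,213)]}
for n in tp:
  for p in tp[n]: print(n,p,onz(n,p,.126))
print("bottle",onz("scene",(240,320),0),onz("side",(366,333),0),"cap",tri([ray("scene",(234,269)),ray("side",(369,281))]))
print("beaker",onz("scene",(393,150),0),onz("side",(210,201),0))
# handle crop
out=[]
for n,(x,y) in (("scene",(360,222)),("side",(318,222))):
    im=cv2.imread(f"pics/{n}0.png"); out.append(cv2.resize(im[y-28:y+29,x-32:x+33],(400,350),interpolation=cv2.INTER_CUBIC))
cv2.imwrite("pics/handle.png",np.hstack(out))
E
```

```text
scene 7880.5 corners [[0.32, -0.464], [0.293, -0.679], [0.506, -0.706], [0.535, -0.492]]
scene 3345.0 corners [[0.36, -0.236], [0.364, -0.389], [0.518, -0.385], [0.511, -0.232]]
side 8789.5 corners [[0.534, -0.5], [0.319, -0.467], [0.3, -0.614], [0.509, -0.691]]
side 3667.0 corners [[0.512, -0.234], [0.355, -0.242], [0.362, -0.395], [0.517, -0.391]]
side 163.0 corners [[0.703, -0.176], [0.686, -0.209], [0.709, -0.225], [0.731, -0.194]]
scene (425, 192) [0.6777 0.136  0.126 ]
scene (319, 250) [ 0.6723 -0.1608  0.126 ]
scene (410, 345) [ 0.9549 -0.1618  0.126 ]
scene (522, 272) [0.9632 0.1342 0.126 ]
side (400, 162) [0.9425 0.109  0.126 ]
side (308, 192) [0.6412 0.0559 0.126 ]
side (345, 246) [ 0.6463 -0.184   0.126 ]
side (455, 213) [ 0.9639 -0.1577  0.126 ]
bottle [ 0.6441 -0.3522  0.    ] [ 0.634  -0.3524  0.    ] cap [ 0.6331 -0.3413  0.1565]
beaker [0.4194 0.2809 0.    ] [0.416  0.2786 0.    ]
```

View pics/handle.png

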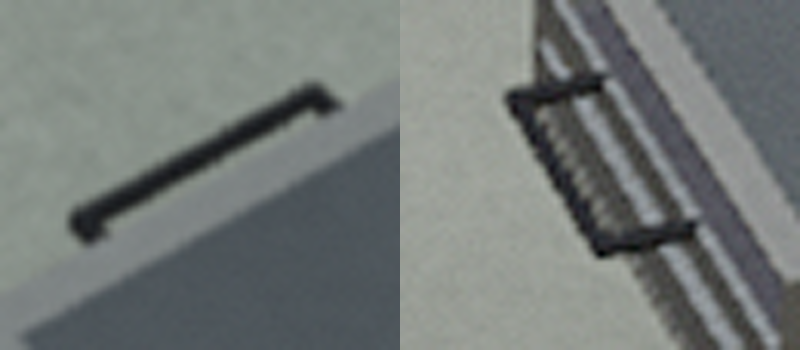

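The crop shows the bar ends: scene (341,230) and (379,209), side (319,235) and (305,210). It is the single dark bar on the rack's front.

Run:
```python
from h import *
A=tri([ray("scene",(341,230.1)),ray("side",(318.8,234.6))]);B=tri([ray("scene",(379.2,208.9)),ray("side",(305.2,210.2))])
print(A,B,(A+B)/2,np.linalg.norm(A-B),np.degrees(np.arctan2(*(B-A)[:2])))
# rack: front edge refined from scene corners
o=manip.get_obs(); 
# plan helper: tool pose relative
print(optics.calibration("wrist"))
```

```text
[ 0.625  -0.0651  0.079 ] [0.6276 0.0449 0.0805] [ 0.6263 -0.0101  0.0797] 0.1100055546897557 1.3720770449386002
{'vertical_fov': 64.67592440926899, 'cx': 318.84600707229475, 'cy': 240.4473555180632, 'R': array([[ 0.2592, -0.9658, -0.0033],
       [-0.9283, -0.2501,  0.2751],
       [-0.2665, -0.0683, -0.9614]]), 't': array([-0.5486, -0.0286,  0.3941])}
```

```bash
cat >> h.py <<'E'
def go(P,yaw=None,tilt=0):
    """shift (mm) and rotvec (deg) to TCP P with tool x at yaw, tool pointing down, tilted by tilt about its y"""
    from scipy.spatial.transform import Rotation as Ro
    o=manip.get_obs(); R0=o["orientation"]; s=R0.T@(np.array(P)-o["position"])*1000
    R=R0
    if yaw is not None:
        a=np.radians(yaw); R=np.array([[np.cos(a),np.sin(a),0],[np.sin(a),-np.cos(a),0],[0,0,-1]])@Ro.from_euler('y',tilt,degrees=True).as_matrix()
    print("shift",s.round(1),"turn",np.degrees(Ro.from_matrix(R0.T@R).as_rotvec()).round(2))
E
python3 -m handwheel '626 -372 2 0 0 16.4 0;626 -372 2 0 0 16.4 0.9;626 -372 2 0 0 16.4 0.9;626 -372 2 0 0 16.4 1;626 -372 2 0 0 16.4 1;626 -372 2 0 0 16.4 1;626 -372 2 0 0 16.4 1;626 -372 2 0 0 16.4 1;626 -372 2 0 0 16.4 1;626 -372 2 0 0 16.4 1'; python3 -c "
from h import *
go((.65,-.010,.28),-1.4)"
```

```text
t: 0.93
position: [0.4318, -0.2335, 0.3012]
orientation: [[1.0, -0.024, -0.0], [-0.024, -1.0, 0.0], [-0.0, -0.0, -1.0]]
force: [0.5, -1.4, -0.3]
finger_gap: 0.0376
grip_force: 0.0
shift [ 212.7 -228.8   21.1] turn [-0.    0.02 -0.  ]
```

```bash
python3 -m handwheel '213 -229 21 0 0 0 1;213 -229 21 0 0 0 1;213 -229 21 0 0 0 1;213 -229 21 0 0 0 1;213 -229 21 0 0 0 1;213 -229 21 0 0 0 1;213 -229 21 0 0 0 1;213 -229 21 0 0 0 1;213 -229 21 0 0 0 1;213 -229 21 0 0 0 1'; python3 -c "
from h import *
go((.65,-.010,.166),-1.4)
cv2.imwrite('pics/w1.png',optics.camera('wrist')[:,:,::-1]);print(optics.calibration('wrist'))
print(proj('wrist',np.array([.6263,-.0101,.0797])),proj('wrist',np.array([.65,-.01,.19])))"
```

```text
t: 1.77
position: [0.6496, -0.0107, 0.2789]
orientation: [[1.0, -0.022, -0.003], [-0.022, -1.0, -0.0], [-0.003, 0.0, -1.0]]
force: [-0.6, -0.0, -0.2]
finger_gap: 0.0002
grip_force: 0.0
shift [  0.7  -0.8 112.9] turn [0.02 0.17 0.12]
{'vertical_fov': 64.67592440926899, 'cx': 318.84600707229475, 'cy': 240.4473555180632, 'R': array([[-0.0235, -0.9997, -0.0005],
       [-0.9604,  0.0225,  0.2776],
       [-0.2775,  0.007 , -0.9607]]), 't': array([0.0041, 0.6011, 0.5513])}
[318.0691 267.501 ] [316.1643 299.5107]
```

View pics/w1.png

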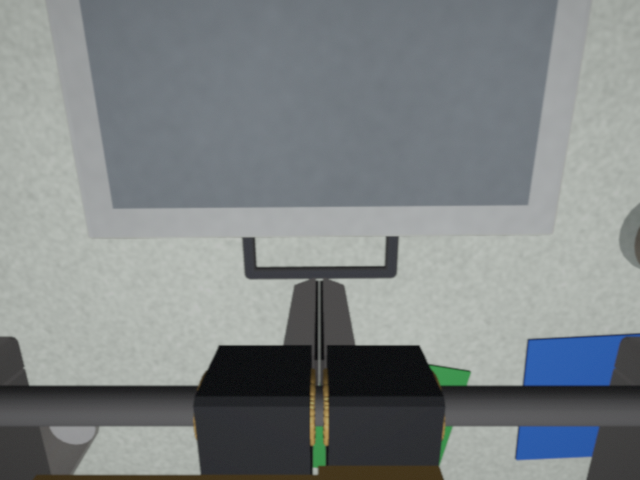

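The wrist view shows the bar centred at (320,272) and the rack's front top edge at row 237. The closed fingertips are at (318,283).

```bash
python3 -c "
from h import *
print(onz('wrist',(320,237),.126),onz('wrist',(320,272),.0797),onz('wrist',(92,238),.126),onz('wrist',(553,234),.126))"
python3 -m handwheel '-5 0 20 0 0.2 0 1;-5 0 40 0 0.2 0 1;-5 0 60 0 0.2 0 1;-5 0 80 0 0.2 0 1;-5 0 95 0 0.2 0 1;-5 0 105 0 0.2 0 1;-5 0 112 0 0.2 0 1;-5 0 112 0 0.2 0 1'
```

```text
[ 0.6643 -0.0124  0.126 ] [ 0.6225 -0.0115  0.0797] [0.6671 0.1356 0.126 ] [ 0.6628 -0.163   0.126 ]
t: 2.48
position: [0.6434, -0.0125, 0.1673]
orientation: [[1.0, -0.026, 0.001], [-0.026, -1.0, -0.0], [0.001, 0.0, -1.0]]
force: [0.2, -0.4, -0.3]
finger_gap: 0.0002
grip_force: 0.0
```

```bash
python3 -m handwheel '-4 0 0 0 0 0 1;-8 0 0 0 0 0 1;-11 0 0 0 0 0 1;-14 0 0 0 0 0 1;-17 0 0 0 0 0 1;-21 0 0 0 0 0 1;-26 0 0 0 0 0 1;-32 0 0 0 0 0 1;-38 0 0 0 0 0 1;-45 0 0 0 0 0 1'
python3 -m handwheel '-10 0 0 0 0 0 1;-20 0 0 0 0 0 1;-30 0 0 0 0 0 1;-40 0 0 0 0 0 1;-50 0 0 0 0 0 1;-60 0 0 0 0 0 1;-70 0 0 0 0 0 1;-78 0 0 0 0 0 1;-84 0 0 0 0 0 1;-90 0 0 0 0 0 1'
```

```text
t: 3.32
position: [0.5999, -0.011, 0.1699]
orientation: [[1.0, -0.025, 0.007], [-0.025, -1.0, -0.002], [0.007, 0.001, -1.0]]
force: [5.0, -2.0, 2.3]
finger_gap: 0.0003
grip_force: 2.3
t: 4.15
position: [0.5094, -0.0082, 0.1688]
orientation: [[1.0, -0.024, 0.006], [-0.024, -1.0, -0.0], [0.006, -0.0, -1.0]]
force: [4.6, -0.9, 2.8]
finger_gap: 0.0003
grip_force: 2.3
```

```bash
python3 -m handwheel '-5 0 0 0 0 0 1;-10 0 0 0 0 0 1;-15 0 0 0 0 0 1;-20 0 0 0 0 0 1;-24 0 0 0 0 0 1;-28 0 0 0 0 0 1;-32 0 0 0 0 0 1;-36 0 0 0 0 0 1;-40 0 0 0 0 0 1'
python3 -m handwheel '-2 0 0 0 0 0 1;-4 0 0 0 0 0 1;-6 0 0 0 0 0 1;-8 0 0 0 0 0 1;-10 0 0 0 0 0 1;-12 0 0 0 0 0 1'
```

```text
t: 4.9
position: [0.4691, -0.0073, 0.1679]
orientation: [[1.0, -0.024, 0.003], [-0.024, -1.0, -0.0], [0.003, -0.0, -1.0]]
force: [3.6, 0.1, 2.9]
finger_gap: 0.0002
grip_force: 2.1
t: 5.4
position: [0.4572, -0.0071, 0.1677]
orientation: [[1.0, -0.024, 0.003], [-0.024, -1.0, -0.0], [0.003, 0.0, -1.0]]
force: [4.2, 0.0, 0.8]
finger_gap: 0.0003
grip_force: 2.1
```

```bash
python3 -m handwheel '-2 0 0 0 0 0 1;-4 0 0 0 0 0 1;-6 0 0 0 0 0 1'; python3 -m handwheel '-1 0 0 0 0 0 1;-2 0 0 0 0 0 1;-3 0 0 0 0 0 1'
```

```text
t: 5.65
position: [0.4512, -0.0069, 0.1677]
orientation: [[1.0, -0.024, 0.003], [-0.024, -1.0, -0.0], [0.003, 0.0, -1.0]]
force: [3.7, -0.7, 0.8]
finger_gap: 0.0004
grip_force: 2.1
t: 5.9
position: [0.4483, -0.0069, 0.1677]
orientation: [[1.0, -0.024, 0.003], [-0.024, -1.0, -0.0], [0.003, 0.0, -1.0]]
force: [4.5, -1.2, 1.0]
finger_gap: 0.0002
grip_force: 2.0
```

```bash
for i in 1 ; do python3 -m handwheel '-1 0 0 0 0 0 1;-2 0 0 0 0 0 1;-3 0 0 0 0 0 1'; python3 -m handwheel '-1 0 0 0 0 0 1;-2 0 0 0 0 0 1'; python3 -m handwheel '-1 0 0 0 0 0 1;-2 0 0 0 0 0 1'; done | grep -E "pos|force:"
```

```text
position: [0.4454, -0.0069, 0.1678]
force: [4.8, -2.2, 0.2]
grip_force: 2.0
position: [0.4436, -0.0068, 0.1678]
force: [7.6, -1.2, -1.9]
grip_force: 3.3
position: [0.4431, -0.0068, 0.1679]
force: [11.4, -1.7, -6.2]
grip_force: 5.7
```

```bash
python3 -m handwheel '-1 0 0 0 0 0 1;-2 0 0 0 0 0 1'| grep -E "pos|force:"
```

```text
position: [0.4426, -0.0068, 0.168]
force: [16.0, -2.1, -9.7]
grip_force: 8.2
```

The force is rising without motion, so the tray is at its stop. I'll back off, lift and look.

```bash
python3 -m handwheel '8 0 0 0 0 0 1;12 0 0 0 0 0 1;12 0 0 0 0 0 1;12 0 -40 0 0 0 1;12 0 -80 0 0 0 1;12 0 -120 0 0 0 1;10 0 -160 0 0 0 1;0 0 -200 0 0 0 1;-30 0 -230 0 0 0 1;-30 0 -230 0 0 0 1'
python3 -c "
from h import *
cv2.imwrite('pics/w2.png',optics.camera('wrist')[:,:,::-1]);np.save('c2.npy',optics.calibration('wrist'));print(optics.calibration('wrist'))"
```

```text
t: 7.48
position: [0.4064, -0.0055, 0.4057]
orientation: [[1.0, -0.024, 0.014], [-0.024, -1.0, -0.002], [0.014, 0.001, -1.0]]
force: [1.1, -0.8, 0.9]
finger_gap: 0.0008
grip_force: 0.0
{'vertical_fov': 64.67592440926899, 'cx': 318.84600707229475, 'cy': 240.4473555180632, 'R': array([[-0.024 , -0.9997, -0.0002],
       [-0.9639,  0.0231,  0.2653],
       [-0.2653,  0.0065, -0.9642]]), 't': array([0.0047, 0.3411, 0.5983])}
```

View pics/w2.png

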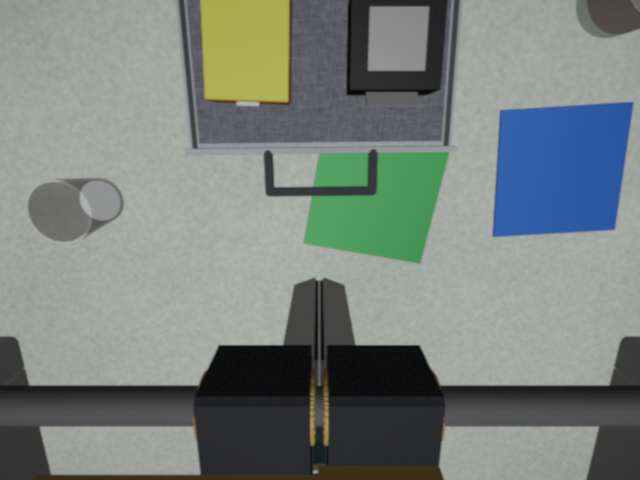

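Wrist view: the case is on the right, with its lip's outer edge at (366..419,106) and its front rim at (348..439,92). The slide box (245,50), mat (565,170), bottle (612,12) and beaker (65,210) are also visible.

Run:
```python
from h import *
c=np.load('c2.npy',allow_pickle=True).item()
w=lambda p,z: onz('wrist',p,z,c)
print("bar",w((320,191),.080),"bar ends",w((269,191),.08),w((374,190),.08),"wallfront",w((320,151),.083))
print("lip",w((366,106),.104),w((419,106),.104))
for p in [(348,92),(439,94)]: print("top/bottom edge",w(p,.091),w(p,.114))
im=cv2.imread('pics/w2.png'); g=im.max(2); 
# grey label & lip segmentation
sub=im[0:115,340:450]; cv2.imwrite('pics/lip.png',cv2.resize(sub,None,fx=7,fy=5,interpolation=cv2.INTER_CUBIC))
```

```text
bar [ 0.4308 -0.0069  0.08  ] bar ends [0.4321 0.0478 0.08  ] [ 0.4305 -0.0649  0.08  ] wallfront [ 0.4727 -0.0079  0.083 ]
lip [ 0.5142 -0.0526  0.104 ] [ 0.513  -0.1031  0.104 ]
top/bottom edge [ 0.5285 -0.0365  0.091 ] [ 0.5261 -0.0348  0.114 ]
top/bottom edge [ 0.5245 -0.1254  0.091 ] [ 0.5224 -0.1186  0.114 ]
```

View pics/lip.png

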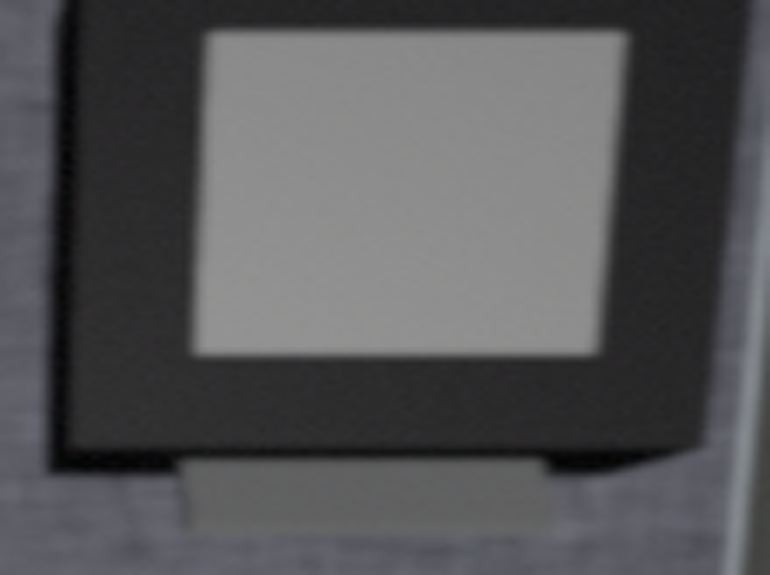

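The crop confirms the grey lip under the front of the case, 50 mm wide and nearly square to the rack. The lip centre is about (0.5136, −0.078, 0.104) and the hinge about (0.611, −0.080, 0.091). I'll tilt the tool 45° and approach under the lip.

```bash
python3 -c "
from h import *
go((.387,-.078,.209),-1.4,45)"
```

```text
shift [-20.7  72.7 193.1] turn [ 0.05 44.39  0.03]
```

```bash
python3 -m handwheel '-21 73 60 0 7 0 1;-21 73 80 0 14 0 1;-21 73 100 0 21 0 1;-21 73 120 0 28 0 1;-21 73 145 0 35 0 1;-21 73 170 0 42 0 1;-21 73 193 0 44.4 0 1;-21 73 193 0 44.4 0 1;-21 73 193 0 44.4 0 1;-21 73 193 0 44.4 0 1'; python3 -c "
from h import *
go((.387,-.078,.209),-1.4,45)
go((.4435,-.078,.1521),-1.4,45)"
```

```text
t: 8.37
position: [0.3874, -0.0787, 0.2063]
orientation: [[0.711, -0.024, 0.702], [-0.017, -1.0, -0.018], [0.703, 0.001, -0.711]]
force: [0.8, -0.1, 0.4]
finger_gap: 0.0006
grip_force: 0.0
shift [ 1.6 -0.7 -2.2] turn [0.02 0.35 0.02]
shift [ 1.8 -2.1 78. ] turn [0.02 0.35 0.02]
```

Reached. Now I'll slide in under the lip, checking forces.

```bash
python3 -m handwheel '2 -2 15 0 0.3 0 1;2 -2 30 0 0.3 0 1;2 -2 45 0 0.3 0 1;2 -2 58 0 0.3 0 1;2 -2 68 0 0.3 0 1;2 -2 75 0 0.3 0 1;2 -2 78 0 0.3 0 1;2 -2 78 0 0.3 0 1'
python3 - <<'E'
from h import *
s=optics.camera("side"); p=proj("side",np.array([.52,-.08,.1])).astype(int); print(p)
s=s[p[1]-70:p[1]+70,p[0]-90:p[0]+90]; w=optics.camera("wrist")
cv2.imwrite('pics/u1.png',np.hstack([cv2.resize(s,(400,311)),cv2.resize(w,(400,311))])[:,:,::-1])
# arc targets
o=manip.get_obs(); R=o["orientation"]; p0=o["position"]; 
H=np.array([.6106,.091])
for th in range(0,95,10):
    t=np.radians(th); f=np.array([-np.cos(t),np.sin(t)]);u=np.array([np.sin(t),np.cos(t)]);n=(f-u)/2**.5
    C=H+87.5*f/1000+3.5*u/1000+.0015*n
    T=C-np.array([.7071,.7071])*.008-np.array([.7071,-.7071])*.097
    print(th,C,(R.T@(np.array([T[0],-.078,T[1]])-p0)*1000).round(0))
E
```

```text
t: 9.03
position: [0.4442, -0.0778, 0.1519]
orientation: [[0.707, -0.023, 0.706], [-0.016, -1.0, -0.017], [0.707, 0.0, -0.708]]
force: [0.6, 0.6, -0.1]
finger_gap: 0.0002
grip_force: 0.0
[281 239]
0 [0.522  0.0934] [ 6.  0. -0.]
10 [0.5238 0.1088] [ 18.  -0. -10.]
20 [0.5282 0.1236] [ 32.  -0. -17.]
30 [0.5351 0.1374] [ 47.  -0. -22.]
40 [0.5443 0.1498] [ 62.  -0. -24.]
50 [0.5555 0.1604] [ 77.  -1. -24.]
60 [0.5684 0.1689] [ 92.  -1. -21.]
70 [0.5826 0.1751] [107.  -1. -15.]
80 [0.5976 0.1786] [120.  -2.  -7.]
90 [0.613  0.1796] [132.  -2.   3.]
```

View pics/u1.png

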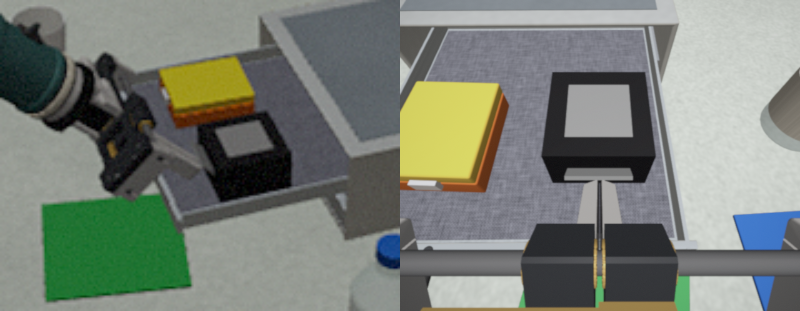

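The wrist inset shows the fingertips at (600,180), running under the lip's outer edge and centred on it. The case is closed and the side view agrees. Lifting along the arc.

```bash
python3 -m handwheel '3 0 0 0 0 0 1;6 0 0 0 0 0 1;9 0 -2 0 0 0 1;12 0 -5 0 0 0 1;15 0 -8 0 0 0 1;18 0 -10 0 0 0 1;25 0 -14 0 0 0 1;32 0 -17 0 0 0 1;32 0 -17 0 0 0 1'
python3 - <<'E'
from h import *
w=optics.camera("wrist");s=optics.camera("side")[165:305,190:370]
cv2.imwrite('pics/u2.png',np.hstack([cv2.resize(s,(400,311)),cv2.resize(w,(400,311))])[:,:,::-1])
E
```

```text
t: 9.88
position: [0.4547, -0.0784, 0.188]
orientation: [[0.705, -0.025, 0.709], [-0.016, -1.0, -0.019], [0.709, 0.002, -0.705]]
force: [-1.2, -0.4, -0.6]
finger_gap: 0.0002
grip_force: 0.4
```

View pics/u2.png

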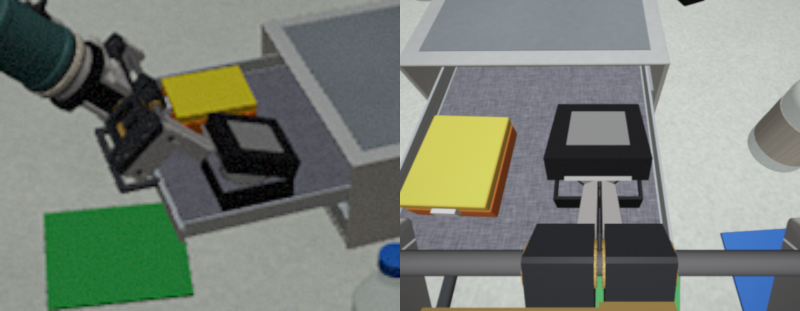

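The lid is lifted about 20° on the fingertips and the base stays put. Continuing the arc.

```bash
python3 -m handwheel '8 0 -3 0 0 0 1;15 0 -5 0 0 0 1;22 0 -6 0 0 0 1;30 0 -7 0 0 0 1;38 0 -7 0 0 0 1;45 0 -7 0 0 0 1;52 0 -6 0 0 0 1;60 0 -4 0 0 0 1;60 0 -4 0 0 0 1'; python3 -m handwheel '7 0 3 0 0 0 1;15 0 6 0 0 0 1;22 0 10 0 0 0 1;28 0 14 0 0 0 1;34 0 19 0 0 0 1;40 0 24 0 0 0 1;40 0 24 0 0 0 1;40 0 24 0 0 0 1'
python3 - <<'E'
from h import *
w=optics.camera("wrist");s=optics.camera("side")[145:285,190:370]
cv2.imwrite('pics/u3.png',np.hstack([cv2.resize(s,(400,311)),cv2.resize(w,(400,311))])[:,:,::-1])
E
```

```text
t: 10.73
position: [0.4947, -0.0792, 0.232]
orientation: [[0.706, -0.024, 0.707], [-0.017, -1.0, -0.018], [0.708, 0.001, -0.707]]
force: [-0.2, -0.0, 0.6]
finger_gap: 0.0005
grip_force: 0.0
t: 11.4
position: [0.5387, -0.0799, 0.2411]
orientation: [[0.709, -0.024, 0.705], [-0.017, -1.0, -0.017], [0.705, -0.0, -0.709]]
force: [0.3, 0.8, 0.0]
finger_gap: 0.0004
grip_force: 0.0
```

View pics/u3.png

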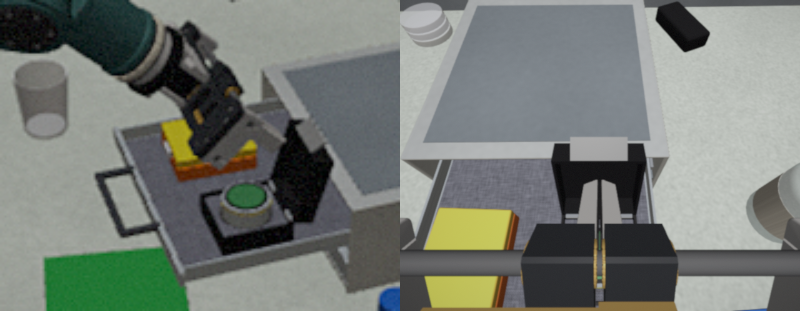

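The lid is open and leaning back, with the lens (green glass) in the recess at inset (245,200). Retreating, straightening, opening the gripper and locating the lens.

```bash
python3 -m handwheel '0 0 -40 0 0 0 1;0 0 -80 0 0 0 1;0 0 -100 0 -7 0 0;0 0 -100 0 -14 0 0;0 0 -100 0 -21 0 0;0 0 -100 0 -28 0 0;0 0 -100 0 -35 0 0;0 0 -100 0 -42 0 0;0 0 -100 0 -45 0 0;0 0 -100 0 -45 0 0'
python3 - <<'E'
from h import *
c=optics.calibration("wrist");w=cv2.cvtColor(optics.camera("wrist"),cv2.COLOR_RGB2BGR);cv2.imwrite("pics/w3.png",w);np.save('c3.npy',c)
m=cv2.inRange(cv2.cvtColor(w,cv2.COLOR_BGR2HSV),(40,60,30),(95,255,255))
for k in cv2.findContours(m,0,1)[0]:
    if cv2.contourArea(k)<150: continue
    (x,y),r=cv2.minEnclosingCircle(k); print(cv2.contourArea(k),x,y,r,onz("wrist",(x,y),.108,c),np.linalg.norm(onz("wrist",(x+r,y),.108,c)-onz("wrist",(x,y),.108,c)))
print(proj("wrist",np.array([.5686,-.079,.108]),c))
print(manip.get_obs()["position"],manip.get_obs()["finger_gap"])
E
```

```text
t: 12.33
position: [0.469, -0.0784, 0.3116]
orientation: [[1.0, -0.024, -0.004], [-0.024, -1.0, 0.001], [-0.004, -0.0, -1.0]]
force: [-0.7, 0.1, -0.3]
finger_gap: 0.0502
grip_force: 0.0
1870.5 271.174560546875 250.2521514892578 31.62436866760254 [ 0.4597 -0.0396  0.108 ] 0.02509173866190827
9240.5 334.0 274.5 80.43174743652344 [ 0.438  -0.0892  0.108 ] 0.06498963550116543
2968.5 318.3059997558594 101.20196533203125 31.912044525146484 [ 0.5701 -0.0796  0.108 ] 0.022690827824445
[317.4589 103.4423]
[ 0.4685 -0.0783  0.3117] 0.05439577531932764
```

```bash
python3 -c "
from h import *
go((.5703,-.0797,.24),-1.4)"
python3 -m handwheel '41 1 0 0 0 0 0;80 1 0 0 0 0 0;102 1 20 0 0 0 0;102 1 50 0 0 0 0;102 1 71 0 0 0 0;102 1 71 0 0 0 0;102 1 71 0 0 0 0;102 1 71 0 0 0 0'
python3 - <<'E'
from h import *
go((.5703,-.0797,.192),-1.4)
c=optics.calibration("wrist");w=cv2.cvtColor(optics.camera("wrist"),cv2.COLOR_RGB2BGR);cv2.imwrite("pics/w4.png",w)
m=cv2.inRange(cv2.cvtColor(w,cv2.COLOR_BGR2HSV),(40,60,30),(95,255,255))
for k in cv2.findContours(m,0,1)[0]:
    if cv2.contourArea(k)<150: continue
    print(cv2.contourArea(k),cv2.boundingRect(k),onz("wrist",cv2.minEnclosingCircle(k)[0],.108,c))
print(manip.get_obs()["finger_gap"])
E
```

```text
shift [102.   -1.   71.5] turn [-0.02  0.12  0.03]
t: 13.05
position: [0.5697, -0.082, 0.2433]
orientation: [[1.0, -0.025, 0.002], [-0.025, -1.0, -0.001], [0.002, 0.001, -1.0]]
force: [-0.1, 0.7, 1.0]
finger_gap: 0.094
grip_force: 0.0
shift [ 0.5 -2.4 51.3] turn [ 0.04 -0.1  -0.02]
2518.0 (231, 426, 158, 32) [ 0.4502 -0.0721  0.108 ]
3572.0 (281, 239, 71, 66) [ 0.5683 -0.0797  0.108 ]
0.09411459359214637
```

```bash
python3 -m handwheel '0 -2 20 0 0 0 0;0 -2 35 0 0 0 0;0 -2 44 0 0 0 0;0 -2 48 0 0 0 0;0 -2 51 0 0 0 0;0 -2 51 0 0 0 0'; python3 -c "
from h import *
o=manip.get_obs();print(o['position'],o['force'])"
```

```text
t: 13.6
position: [0.5698, -0.0799, 0.1909]
orientation: [[1.0, -0.025, -0.001], [-0.025, -1.0, -0.0], [-0.001, 0.0, -1.0]]
force: [0.5, -0.6, 1.0]
finger_gap: 0.0938
grip_force: 0.0
[ 0.5698 -0.0799  0.1909] [ 0.5069 -0.5883  1.0238]
```

```bash
python3 -m handwheel '0 0 0 0 0 0 1;0 0 0 0 0 0 1;0 0 0 0 0 0 1;0 0 0 0 0 0 1;0 0 0 0 0 0 1;0 0 0 0 0 0 1;0 0 0 0 0 0 1;0 0 0 0 0 0 1;0 0 0 0 0 0 1'
```

```text
t: 14.35
position: [0.5697, -0.0799, 0.1903]
orientation: [[1.0, -0.024, -0.002], [-0.024, -1.0, -0.0], [-0.002, 0.0, -1.0]]
force: [-0.9, -0.4, 0.3]
finger_gap: 0.0554
grip_force: 30.0
```

```bash
python3 -m handwheel '0 0 -4 0 0 0 1;0 0 -10 0 0 0 1;0 0 -18 0 0 0 1;0 0 -30 0 0 0 1;0 0 -45 0 0 0 1;0 0 -60 0 0 0 1;0 0 -75 0 0 0 1;0 0 -85 0 0 0 1;0 0 -90 0 0 0 1;0 0 -90 0 0 0 1'
python3 - <<'E'
from h import *
go((.425,-.315,.24),-1.4)
w=optics.camera("wrist")[:,:,::-1];s=optics.camera("side")[165:305,190:370,::-1]
cv2.imwrite('pics/u4.png',np.hstack([cv2.resize(s,(400,311)),cv2.resize(w,(400,311))]))
E
```

```text
t: 15.18
position: [0.5703, -0.0799, 0.2824]
orientation: [[1.0, -0.024, 0.002], [-0.024, -1.0, -0.001], [0.002, 0.001, -1.0]]
force: [0.9, -0.2, -2.5]
finger_gap: 0.0553
grip_force: 30.0
shift [-139.6  238.5   42.3] turn [ 0.05 -0.1  -0.  ]
```

Lens weight is on the wrist (−2.5 N), so it is held alone. Moving over the mat.

```bash
python3 -m handwheel '-15 25 0 0 0 0 1;-30 50 0 0 0 0 1;-47 80 0 0 0 0 1;-64 110 0 0 0 0 1;-81 140 0 0 0 0 1;-99 170 5 0 0 0 1;-116 200 15 0 0 0 1;-130 225 28 0 0 0 1;-140 238 40 0 0 0 1;-140 238 42 0 0 0 1'; python3 -m handwheel '0 0 20 0 0 0 1;0 0 40 0 0 0 1;0 0 55 0 0 0 1;0 0 70 0 0 0 1;0 0 82 0 0 0 1;0 0 92 0 0 0 1;0 0 100 0 0 0 1;0 0 100 0 0 0 1;0 0 100 0 0 0 1'; python3 -c "
from h import *
go((.425,-.315,.12),-1.4)"
```

```text
t: 16.12
position: [0.4206, -0.316, 0.2343]
orientation: [[1.0, -0.029, -0.008], [-0.029, -1.0, 0.004], [-0.009, -0.003, -1.0]]
force: [-0.4, 0.3, -3.2]
finger_gap: 0.0554
grip_force: 30.0
t: 16.87
position: [0.4239, -0.3141, 0.1383]
orientation: [[1.0, -0.024, -0.002], [-0.024, -1.0, 0.0], [-0.002, -0.0, -1.0]]
force: [0.3, -0.2, -2.6]
finger_gap: 0.0554
grip_force: 30.0
shift [ 1.2  0.9 18.3] turn [-0.02  0.12  0.02]
```

Lens bottom is about 18–20 mm above the mat. Lowering slowly to contact.

```bash
python3 -m handwheel '0 0 3 0 0.1 0 1;0 0 6 0 0.1 0 1;0 0 9 0 0.1 0 1;0 0 12 0 0.1 0 1;0 0 14 0 0.1 0 1;0 0 15 0 0.1 0 1;0 0 16 0 0.1 0 1'; python3 -m handwheel '0 0 1 0 0 0 1;0 0 2 0 0 0 1;0 0 2 0 0 0 1'
```

```text
t: 17.45
position: [0.4237, -0.3143, 0.1223]
orientation: [[1.0, -0.024, -0.0], [-0.024, -1.0, -0.0], [-0.0, 0.0, -1.0]]
force: [0.5, 0.3, -2.7]
finger_gap: 0.0553
grip_force: 30.0
t: 17.7
position: [0.4237, -0.3143, 0.1203]
orientation: [[1.0, -0.024, -0.0], [-0.024, -1.0, 0.0], [-0.0, -0.0, -1.0]]
force: [0.2, -1.0, -3.3]
finger_gap: 0.0553
grip_force: 30.0
```

```bash
python3 -m handwheel '0 0 1 0 0 0 1;0 0 1 0 0 0 1'|grep -E "^(pos|force)"; python3 -m handwheel '0 0 1 0 0 0 1;0 0 1 0 0 0 1'|grep -E "^(pos|force)"
```

```text
position: [0.4237, -0.3143, 0.1194]
force: [0.3, 0.1, -2.4]
position: [0.4238, -0.3143, 0.1193]
force: [-2.4, 0.9, 1.4]
```

```bash
python3 -m handwheel '0 0 1 0 0 0 1;0 0 1 0 0 0 1'|grep -E "^(pos|force)"
```

```text
position: [0.4238, -0.3143, 0.1192]
force: [-3.1, 2.1, 6.9]
```

Contact felt. Releasing, then straight up.

```bash
python3 -m handwheel '0 0 -1 0 0 0 1;0 0 -1 0 0 0 0;0 0 -1 0 0 0 0;0 0 -1 0 0 0 0;0 0 -1 0 0 0 0;0 0 -1 0 0 0 0;0 0 -1 0 0 0 0;0 0 -1 0 0 0 0;0 0 -1 0 0 0 0'; python3 -m handwheel '0 0 -10 0 0 0 0;0 0 -25 0 0 0 0;0 0 -45 0 0 0 0;0 0 -80 0 0 0 0;-15 0 -120 0 0 0 0;-30 0 -160 0 0 0 0;-50 0 -200 0 0 0 0;-70 0 -230 0 0 0 0;-70 0 -230 0 0 0 0;-70 0 -230 0 0 0 0'
python3 - <<'E'
from h import *
c=optics.calibration("wrist");w=cv2.cvtColor(optics.camera("wrist"),cv2.COLOR_RGB2BGR)
s=cv2.cvtColor(optics.camera("side"),cv2.COLOR_RGB2BGR)
cv2.imwrite("pics/fin.png",np.hstack([cv2.resize(w,(400,300)),cv2.resize(s[100:420,120:480],(400,356))[:300]]))
m=cv2.inRange(cv2.cvtColor(w,cv2.COLOR_BGR2HSV),(105,150,50),(125,255,255))
k=max(cv2.findContours(m,0,1)[0],key=cv2.contourArea)
print(cv2.boundingRect(k),[onz("wrist",p,.004,c)[:2] for p in cv2.approxPolyDP(k,8,True)[:,0]])
E
```

```text
t: 18.95
position: [0.4238, -0.3143, 0.1184]
orientation: [[1.0, -0.024, 0.0], [-0.024, -1.0, -0.0], [0.0, 0.0, -1.0]]
force: [0.1, 0.2, 0.3]
finger_gap: 0.0937
grip_force: 0.0
t: 19.78
position: [0.3535, -0.3131, 0.3527]
orientation: [[1.0, -0.026, 0.006], [-0.026, -1.0, -0.006], [0.006, 0.006, -1.0]]
force: [0.2, 0.2, -0.3]
finger_gap: 0.0939
grip_force: 0.0
(447, 29, 193, 222) [array([ 0.5335, -0.4916]), array([ 0.3191, -0.4647]), array([ 0.2911, -0.6797]), array([ 0.3372, -0.6871]), array([ 0.5138, -0.6514])]
```

View pics/fin.png

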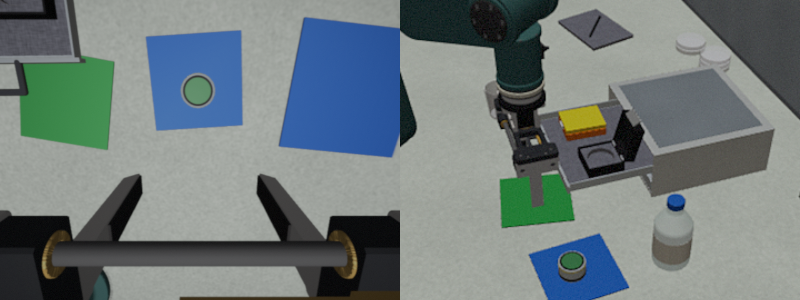

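The final view shows the lens upright on the small blue mat (wrist inset (197,91)), the lid open, the tray out, the slide box in it, and the bottle standing. Handing in.

```bash
python3 -c "
from station import manip
print(manip.job_done())"
```

```text
the job is handed in; nothing more can be done
None
```

I handed the job in with the lens upright on the small blue mat, the tray out at its stop, the case lid open, the slide box still in the tray, and the bottle and beaker not touched; no verdict came back.

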